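Square a flow chip in the corner stops and lay it on the lit viewer

ROBOT

A 6-joint arm with a two-finger parallel gripper is mounted at the origin on a cart in front of the work surface, level with it; the furniture and walls round the work are solid. World frame = base frame: x ahead of the robot, y to its left, z up, the work surface at z = 0. Lengths are in m, angles in degrees, forces in N, time in s.
With the tool pointing down it reaches from about 0.4 to 0.825 m from the base axis. Payload 7 kg.
Tool frame: the origin (TCP) lies midway between the tips of the shut fingers; the grasp point (between the pads) lies 19 mm behind it; z points along the fingers, y is the direction in which the jaws open and shut (so a half turn about z gives the same grasp; the last joint's range is limited). The gripper opens to 88 mm and grips with 3 to 60 N. Pads are 19 mm wide; open, the fingers measure 130 mm over their backs; the gripper's body (78 mm by 193 mm) begins 47 mm behind the grasp point.
Start: joints at [-47.607, 20.546, 0.682, 0, -70.136, -16.507], TCP at [0.295, -0.607, 0.199] pointing down, gripper open.
Joint ranges: [-176.03, 176.03], [-82.01, 121.73], [-58.28, 71.71], [-173.87, 95.51], [-174.79, -0.11], [-173.66, 173.66]. Speed limits (degrees/s): [136.94, 136.94, 172.46, 180, 180, 180].

INTERFACE

Orientations are given as a 3x3 rotation matrix whose columns are the frame's x, y, z axes.
In Python, from rig import robot gives the robot as it stands. Calls block until the motion is done:
- robot.goto(position, orientation): joint-space move of the TCP to a pose.
- robot.servo_line(position, ori=None, speed=0.15): straight line of the TCP; ori=None keeps the orientation; speed is the mean speed in m/s.
- robot.movej(angles): joint-space move.
- robot.move_gripper(opening): opening from 0.0 (shut) to 1.0 (fully open); the grip force is fixed at half the most; returns when the fingers have stopped.
- robot.dwell(seconds).
- robot.ik(position, orientation): joint angles nearest the present ones, or None.
- robot.grab_frame(name): name is "side" or "top" or "wrist"; returns (picture, depth): 420x560x3 uint8, red, green, blue; 420x560 float32, m along the optical axis (not along the pixel's ray), 0 where there is no reading.
- robot.camera_info(name): a dict with "vfov" (degrees; the focal length in pixels is half the picture's height over the tangent of half this angle, whatever the lens; pixels are square), "cx", "cy" (the principal point, pixels), "view" (4x4, takes a point from world to camera coordinates); the wrist camera has in their place "T_tool_cam" (4x4, takes a point from camera to tool coordinates, whose origin is the TCP and whose axes are the flange's). Camera axes: x right, y down, z forward; pixel columns grow to the right and rows downward; lengths in m; the calibration is good to about 2 mm. A picture is of the moment at which its call begins: read the wrist's pose just before it. camera_info takes no time and is no camera call.
A pose or a line that the arm cannot do raises robot.Unreachable and nothing moves.
- robot.job_done(): hands the job in, once; it reports no verdict.
Readings, each from a call of its own:
- robot.read_t(): time.
- robot.read_qpos(): joint angles.
- robot.read_qvel(): joint speeds.
- robot.read_effort(): joint torques, N m.
- robot.read_position(): TCP position.
- robot.read_tcp_rot(): TCP orientation.
- robot.read_force(): force on the tool from outside, world axes, zero at the start.
- robot.read_ft_torque(): the same for the moment, N m.
- robot.read_grip_width(): opening from 0.0 (shut) to 1.0 (fully open).
Only numpy, scipy, OpenCV 4.12 (cv2) and the standard library are available. Lean on these libraries where they do the work, as an engineer would, in place of code of your own. Each camera call takes 0.05 s, during which the arm holds its last target.

TASK

First open the viewer by sliding its left amber cover all the way under the right one; leave the right cover shut. Then square up the blue flow chip on the dark metal plate by sliding it into the corner, long side flush against the notched fence and one end flush against the end stop, and let go of it there. Finally pick it up through the notch and set it down flat, without dropping it, on the viewer's lit window, wholly inside the orange outline; leave the cover open and the other things on the bench where they are.

Things in the scene. Friction and masses are not known exactly. Their poses are not given: they have to be found in the camera images.
- viewer: Low white light-box, fixed to the bench, 136 (its x) x 250 (its y) x 45 mm high; origin at the centre of its underside, y along its length. Long walls 7 mm, their inner faces at x = -61 and +61 mm. Two amber see-through covers run along y on a double track on its top; a wall between two compartments stands at y = 4 mm. Under the left cover (+y) lies a flat black deck 12 mm above the bench, with the lit window.
- window (a point): Centre of the pale lit window in the deck of the viewer's left compartment, 12 mm above the bench (on the deck's surface), at viewer x = 0, y = +70 mm; axes as the viewer's. It is flat, with a flat printed orange outline, inside 33 mm (x) by 83 mm (y), round it. With the left cover fully open the opening above it runs from about y = 19 to 120 mm of the viewer, and the whole 122 mm in x.
- cover_left (a joint): Travel in m of the left (lower-track) cover: 0 shut, 0.102 fully open at its end stop, where it lies under the right cover. It slides toward the viewer's -y, needs about 2 N (plus 4 N per m/s) and stays where left. The panel is 4 mm thick, its top 35 mm above the bench.
- cover_left_tab (a point): Middle of the top edge of the left cover's upright black tab with a white line, 58 mm above the bench; moves with the cover. The tab is 46 mm (viewer x) by 10 mm (viewer y) and stands 23 mm above its panel, near the outer end; when shut it is at viewer y = +116 mm, the outer end of the viewer being y = +125 mm and lower than the panel at the middle of that end (30 mm). It can be pushed or pinched from above.
- cover_right (a joint): Travel in m of the right (upper-track) cover toward viewer +y: 0 shut; it must stay shut. Its top is 41 mm above the bench, it reaches to viewer y = +6 mm, and its plain black tab (to 64 mm high) is at viewer y = -116 mm.
- plate: Squaring plate, fixed to the bench: dark grey metal, 170 mm (its x) by 180 mm (its y, from -95 to +85 mm), top 6 mm above the bench; origin on its underside. Bright metal fence along y on its far side: face at x = +45 mm, 10 mm thick, from y = -85 to +4.5 mm and again from +50.5 to +75 mm; the 46 mm gap between is the notch for a finger. Bright metal end stop at its left: face at y = +65 mm, 10 mm thick, from x = +15 to +45 mm. Fence and stop rise 12 mm above the plate's top.
- seat (a point): Point on the plate's top (6 mm above the bench) where the centre of the chip's underside lies when the chip is flush in the corner: plate x = +32.5, y = +27.5 mm; axes as the plate's. The notch is centred opposite it.
- chip: Loose blue flow chip with two pale channels and small white ports: a flat block 25 mm (its x) by 75 mm (its y) by 8 mm thick, about 30 g; origin at the centre of its underside, z up. It starts lying on the plate, askew by up to 0.5 rad and away from the corner. Both ways round are alike.
- timer: White bench timer, 62 x 66 x 19 mm, loose; origin at the centre of its underside. Leave alone.
- tape_roll: Roll of cream tape lying flat, 65 mm across, 19 mm high, loose. Leave alone.
- block: Violet tube block, 62 x 81 x 26 mm, loose. Leave alone.
- marker_blue: White marker with a blue cap lying on the bench, 10 x 136 x 13 mm, loose. Leave alone.
There are look-alikes about, which are no part of the job. There is more than one size of the chip; the one meant has the size given above.

How it is judged (in metres and radians):
On the way, in this order (a step that is already met when the one before it is completed fails the run):
1. left cover slid fully open under the right one (value of joint cover_left above 0.09 m), for 0.2 s.
2. chip flush in the corner of fence and end stop (within 2 mm and 0.03 rad), lying flat and let go (x of chip in the frame of seat between -0.002 and 0.002 m and y of chip in the frame of seat between -0.002 and 0.002 m and z of chip in the frame of seat below 0.002 m and angle between the y axis of chip and the y axis of plate, either way round below 0.03 rad and contact force between the fingers and chip below 0.1 N and linear speed of chip below 0.01 m/s), for 0.2 s.
At the end, for the whole second after the job is handed in: The left cover is open (over 90 mm of its 102 mm travel) and the chip lies flat and at rest on the lit window, its centre within 4.5 mm of the window's centre along both viewer axes and its long side within 0.12 rad of the viewer's length (value of joint cover_left above 0.09 m and x of chip in the frame of window between -0.0045 and 0.0045 m and y of chip in the frame of window between -0.0045 and 0.0045 m and angle between the y axis of chip and the y axis of viewer, either way round below 0.12 rad and z of chip in the frame of window between -0.002 and 0.003 m and angle between chip's own z axis and vertical below 0.05 rad and linear speed of chip below 0.01 m/s); the robot touches nothing.
It fails at once if right cover pushed open (over 20 mm) (value of joint cover_right above 0.02 m).
It fails at once if chip dropped or flung (faster than 0.5 m/s out of the fingers) (linear speed of chip above 0.5 m/s and contact force between the fingers and chip below 0.01 N).
It fails at once if another loose thing on the bench shifted by more than 20 mm (distance of any of timer, tape_roll, block, marker_blue from where it was at the start of the episode above 0.02 m).
It also fails if it takes over 67 s, if anything falls off the work surface, if the arm or the gripper's body presses on something with over 40 N, if the wrist force passes 120 N, or if a joint passes its speed limit or range.

## Working session

There is one attempt and no reset: what is moved stays moved. The work goes in short steps, each a Python script; the robot and the scene stay as the last script left them, time stands still between calls to the robot, and variables do not carry over. Pictures are saved under pics/ and viewed, and the job is handed in when it is done.

```bash
ls; mkdir -p pics
python3 - <<'E'
from rig import robot
import cv2,numpy as np
for n in("top","side","wrist"):
    p,d=robot.grab_frame(n); cv2.imwrite(f"pics/{n}0.png",p[...,::-1]); np.savez(f"pics/{n}0.npz",p=p,d=d)
    print(n,robot.camera_info(n))
print(robot.read_t(),robot.read_position(),robot.read_tcp_rot())
E
```

```text
pics
top {'vfov': 55.20153063578203, 'cx': 280.56816416030097, 'cy': 211.3710589250241, 'view': array([[-2.81184350e-02, -9.99600948e-01, -2.70141140e-03,
        -5.44668971e-02],
       [-9.91020790e-01,  2.82302765e-02, -1.30693710e-01,
         5.44299617e-01],
       [ 1.30717818e-01, -9.97747723e-04, -9.91419112e-01,
         1.47728455e+00],
       [ 0.00000000e+00,  0.00000000e+00,  0.00000000e+00,
         1.00000000e+00]])}
side {'vfov': 44.27218602362649, 'cx': 287.32254066890084, 'cy': 207.97319038564888, 'view': array([[ 0.97743474, -0.21122439,  0.00236387, -0.54064715],
       [-0.10802123, -0.5094192 , -0.8537116 ,  0.06614955],
       [ 0.18152891,  0.83419203, -0.52074074,  1.54372354],
       [ 0.        ,  0.        ,  0.        ,  1.        ]])}
wrist {'vfov': 67.8111000086383, 'cx': 277.98229328177, 'cy': 203.90266679608354, 'T_tool_cam': array([[-4.64855391e-04, -9.65819198e-01, -2.59216241e-01,
         6.93745788e-02],
       [ 9.99999657e-01, -2.71327113e-04, -7.82367248e-04,
         5.59767278e-04],
       [ 6.85292914e-04, -2.59216516e-01,  9.65818993e-01,
        -1.86757456e-01],
       [ 0.00000000e+00,  0.00000000e+00,  0.00000000e+00,
         1.00000000e+00]])}
0.15 [ 0.29448618 -0.60690695  0.19791797] [[-8.99693923e-01 -4.36520722e-01 -7.10650103e-04]
 [-4.36521276e-01  8.99693222e-01  1.13239635e-03]
 [ 1.45052607e-04  1.32902401e-03 -9.99999106e-01]]
```

View pics/top0.png

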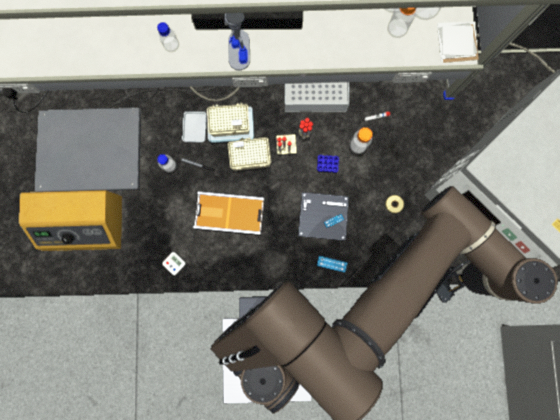

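View pics/side0.png

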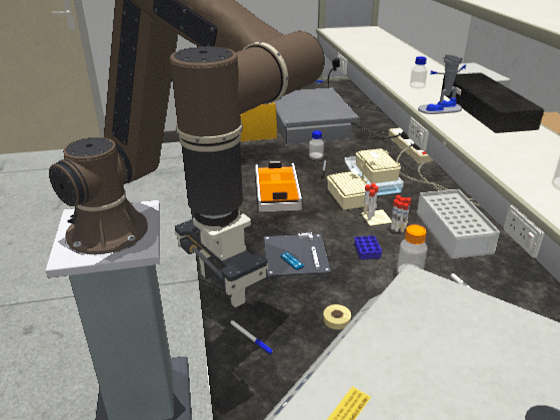

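View pics/wrist0.png

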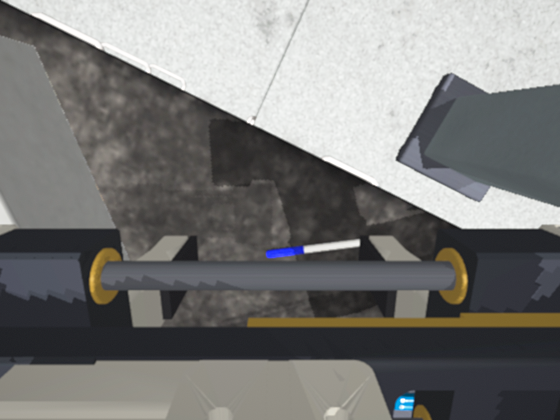

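```bash
python3 - <<'E'
import cv2
t=cv2.imread("pics/top0.png")
cv2.imwrite("pics/c1.png",cv2.resize(t[180:280,185:355],None,fx=4.6,fy=4.6,interpolation=cv2.INTER_CUBIC))
E
cat > h.py <<'E'
import numpy as np,cv2
from rig import robot
def ray(name,uv,R=None,p=None,shape=(420,560)):
    ci=robot.camera_info(name); f=shape[0]/2/np.tan(np.radians(ci['vfov']/2))
    d=np.array([(uv[0]-ci['cx'])/f,(uv[1]-ci['cy'])/f,1.])
    if name=='wrist':
        T=np.eye(4);T[:3,:3]=R;T[:3,3]=p;M=T@ci['T_tool_cam']
    else: M=np.linalg.inv(ci['view'])
    return M[:3,3],M[:3,:3]@d
def onplane(name,uv,z,R=None,p=None):
    o,d=ray(name,uv,R,p); return o+d*(z-o[2])/d[2]
def proj(name,X,R=None,p=None):
    ci=robot.camera_info(name); f=210/np.tan(np.radians(ci['vfov']/2))
    if name=='wrist':
        T=np.eye(4);T[:3,:3]=R;T[:3,3]=p;V=np.linalg.inv(T@ci['T_tool_cam'])
    else: V=ci['view']
    c=V[:3,:3]@np.array(X)+V[:3,3]; return c[:2]/c[2]*f+[ci['cx'],ci['cy']]
E
python3 - <<'E'
from h import *
for uv,z in [((198,193),.0),((263,197),.0),((334,221),.014),((332,264),.008),((302,196),.006),((348,196),.006),((349,238),.006),((300,236),.006),((174,263),.02)]:
    print(uv,onplane('top',uv,z).round(3))
E
```

```text
(198, 193) [0.628 0.248 0.   ]
(263, 197) [ 0.605 -0.003  0.   ]
(334, 221) [ 0.503 -0.272  0.014]
(332, 264) [ 0.341 -0.258  0.008]
(302, 196) [ 0.604 -0.154  0.006]
(348, 196) [ 0.599 -0.332  0.006]
(349, 238) [ 0.437 -0.327  0.006]
(300, 236) [ 0.45  -0.141  0.006]
(174, 263) [0.361 0.335 0.02 ]
```

View pics/c1.png

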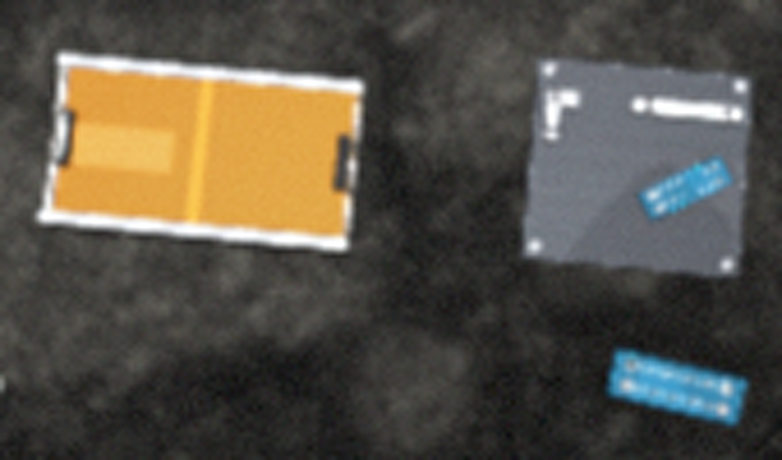

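```bash
cat >> h.py <<'E'
def Rd(yaw):
    a=np.radians(yaw);c,s=np.cos(a),np.sin(a)
    return np.array([[c,s,0],[s,-c,0],[0,0,-1.]])
def snap(tag):
    p=np.array(robot.read_position());R=np.array(robot.read_tcp_rot())
    im,d=robot.grab_frame('wrist'); cv2.imwrite(f'pics/{tag}.png',im[...,::-1]); np.savez(f'pics/{tag}.npz',im=im,d=d,p=p,R=R)
def load(tag):
    z=np.load(f'pics/{tag}.npz'); return z['im'],z['d'],z['R'],z['p']
E
python3 - <<'E'
from h import *
for yaw in (90,-90,85,-95):
  for pos in [(.52,-.33,.22),(.54,.03,.25),(.57,.22,.04),(.57,.07,.03),(.5,-.27,.01),(.56,-.21,.01)]:
    q=robot.ik(pos,Rd(yaw)); print(yaw,pos,None if q is None else np.round(q,0))
E
```

```text
90 (0.52, -0.33, 0.22) [ -14.   14.   -5.    0.  -70. -166.]
90 (0.54, 0.03, 0.25) [ 24.   6. -12.   0. -72. 156.]
90 (0.57, 0.22, 0.04) [ 39.  23. -19.   0. -48. 141.]
90 (0.57, 0.07, 0.03) [ 27.  21. -24.   0. -45. 153.]
90 (0.5, -0.27, 0.01) [  -9.   22.  -26.    0.  -42. -171.]
90 (0.56, -0.21, 0.01) None
-90 (0.52, -0.33, 0.22) [-14.  14.  -5.   0. -70.  14.]
-90 (0.54, 0.03, 0.25) [ 24.   6. -12.   0. -72. -24.]
-90 (0.57, 0.22, 0.04) [ 39.  23. -19.   0. -48. -39.]
-90 (0.57, 0.07, 0.03) [ 27.  21. -24.   0. -45. -27.]
-90 (0.5, -0.27, 0.01) [ -9.  22. -26.   0. -42.   9.]
-90 (0.56, -0.21, 0.01) [ -2.  24. -22.   0. -44.   2.]
85 (0.52, -0.33, 0.22) [ -14.   14.   -5.    0.  -70. -171.]
85 (0.54, 0.03, 0.25) [ 24.   6. -12.   0. -72. 151.]
85 (0.57, 0.22, 0.04) [ 39.  23. -19.   0. -48. 136.]
85 (0.57, 0.07, 0.03) [ 27.  21. -24.   0. -45. 148.]
85 (0.5, -0.27, 0.01) None
85 (0.56, -0.21, 0.01) None
-95 (0.52, -0.33, 0.22) [-14.  14.  -5.   0. -70.   9.]
-95 (0.54, 0.03, 0.25) [ 24.   6. -12.   0. -72. -29.]
-95 (0.57, 0.22, 0.04) [ 39.  23. -19.   0. -48. -44.]
-95 (0.57, 0.07, 0.03) [ 27.  21. -24.   0. -45. -32.]
-95 (0.5, -0.27, 0.01) [ -9.  22. -26.   0. -42.   4.]
-95 (0.56, -0.21, 0.01) [ -2.  24. -22.   0. -44.  -3.]
```

Run:
```python
from h import *
t=robot.read_t()
robot.goto([.52,-.15,.22],Rd(-90)); robot.dwell(.2); snap('plate1')
print(robot.read_t()-t)
robot.goto([.54,.21,.25],Rd(-90)); robot.dwell(.2); snap('view1')
robot.move_gripper(0.)
print(robot.read_t(),robot.read_force())
```

```text
2.1
5.2833 [-0.30153515 -0.47769842 -0.25602015]
```

View pics/plate1.png

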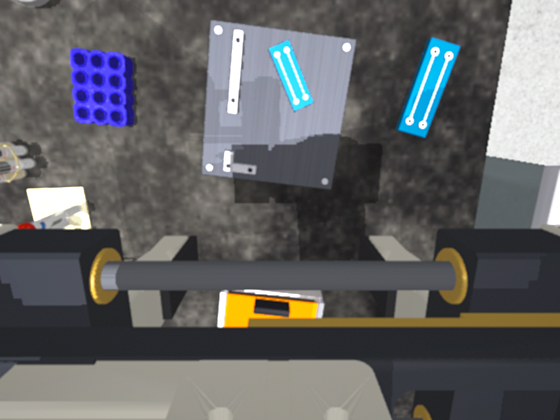

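View pics/view1.png

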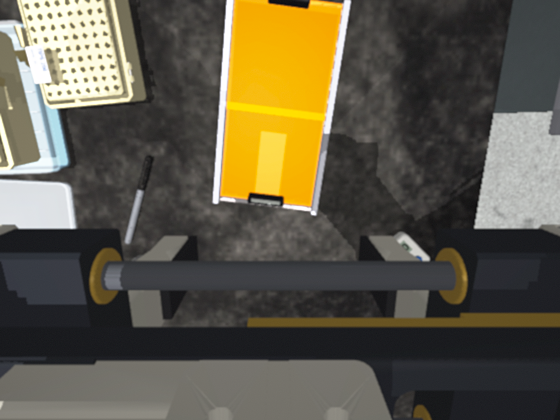

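Run:
```python
from h import *
im,d,R,p=load('plate1')
hsv=cv2.cvtColor(im,cv2.COLOR_RGB2HSV)
def cs(m,n=3): 
    c,_=cv2.findContours(m,cv2.RETR_EXTERNAL,cv2.CHAIN_APPROX_NONE); return sorted(c,key=cv2.contourArea)[::-1][:n]
m=cv2.inRange(hsv,(92,150,100),(108,255,255)); m=cv2.morphologyEx(m,cv2.MORPH_CLOSE,np.ones((5,5)))
for c in cs(m,2):
    box=cv2.boxPoints(cv2.minAreaRect(c)); W=np.array([onplane('wrist',b,.014,R,p) for b in box])[:,:2]
    e=W-np.roll(W,-1,0); L=np.linalg.norm(e,axis=1); i=L.argmax(); print('chip',box.round(1).tolist(),'c',W.mean(0).round(4),'L',L.round(4),'ang',np.degrees(np.arctan2(*e[i][::-1])).round(2))
# plate
sub=im[10:200,190:365]
cv2.imwrite('pics/c2.png',cv2.resize(sub[...,::-1],None,fx=3.1,fy=3.1,interpolation=cv2.INTER_CUBIC))
im,d,R,p=load('view1')
cv2.imwrite('pics/c3.png',cv2.resize(im[0:220,200:365][...,::-1],None,fx=2.7,fy=2.7,interpolation=cv2.INTER_CUBIC))
```

```text
chip [[393.3999938964844, 128.1999969482422], [429.70001220703125, 34.0], [460.6000061035156, 45.900001525878906], [424.29998779296875, 140.10000610351562]] c [ 0.3441 -0.2554] L [0.1086 0.0389 0.1097 0.0419] ang -105.26
chip [[267.70001220703125, 47.900001525878906], [288.20001220703125, 39.5], [313.79998779296875, 102.30000305175781], [293.3999938964844, 110.69999694824219]] c [ 0.5045 -0.27  ] L [0.025  0.075  0.0262 0.0754] ang 113.62
```

View pics/c2.png

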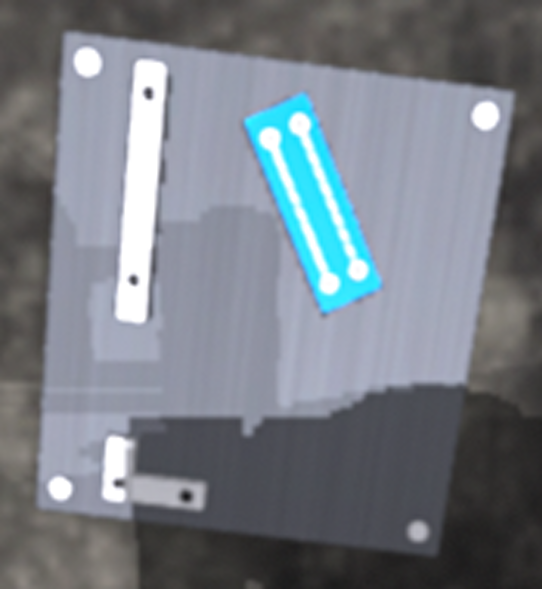

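View pics/c3.png

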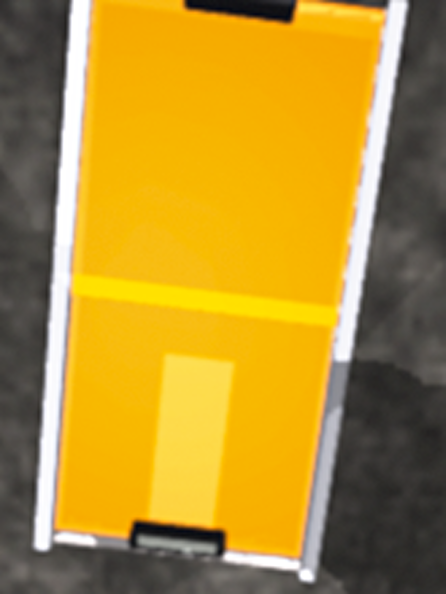

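Run:
```python
from h import *
_,_,R,p=load('plate1')
P=lambda pts,z,s,o: np.array([onplane('wrist',np.array(q)/s+o,z,R,p) for q in pts])[:,:2]
dirang=lambda a,b: np.degrees(np.arctan2(*(b-a)[::-1]))
C=P([(65,31),(513,91),(437,555),(38,507)],.006,3.1,[190,10]) # (+85x,-95y),(-85,-95),(-85,85),(85,85)
local=np.array([(85,-95),(-85,-95),(-85,85),(85,85)])/1e3
def fit(l,w):
    lc,wc=l-l.mean(0),w-w.mean(0); a=np.arctan2((lc[:,0]*wc[:,1]-lc[:,1]*wc[:,0]).sum(),(lc*wc).sum())
    r=np.array([[np.cos(a),-np.sin(a)],[np.sin(a),np.cos(a)]]); t=w.mean(0)-r@l.mean(0); print('ang',np.degrees(a).round(2),'t',t.round(4),'res mm',((w-l@r.T-t)*1e3).round(1).tolist()); return a,r,t
a,r,t=fit(local,C); print('seat',(t+r@[.0325,.0275]).round(4))
F=P([(168,62),(147,322),(135,61),(115,320)],.018,3.1,[190,10])
print('fence in plate frame',((F-t)@r*1e3).round(1).tolist())
np.savez('plate.npz',a=a,r=r,t=t)
_,_,R,p=load('view1')
V=P([(35,550),(314,581),(70,0),(407,0)],.045,2.7,[200,0])
print(V.round(4),'len x',np.linalg.norm(V[0]-V[1]),'angs',dirang(V[1],V[0])-0,dirang(V[2],V[0])-90,dirang(V[3],V[1])-90)
l=np.array([(68,125),(-68,125)])/1e3
a,r,t=fit(l,V[:2]); 
av=np.radians(np.mean([dirang(V[2],V[0])-90,dirang(V[3],V[1])-90])); r=np.array([[np.cos(av),-np.sin(av)],[np.sin(av),np.cos(av)]])
t=V[:2].mean(0)-r@[0,.125]; print('viewer',np.degrees(av),t)
T=P([(134,522),(223,533)],.058,2.7,[200,0]); print('tab far? edge local',((T-t)@r*1e3).round(1))
# cross-check from top depth camera
for q in [(68,125),(-68,125),(-68,-125),(68,-125)]: print(proj('top',[*(t+r@(np.array(q)/1e3)),.045]).round(1))
np.savez('viewer.npz',a=av,r=r,t=t); print('tab',t+r@[0,.116],'win',t+r@[0,.07])
```

```text
ang -6.91 t [ 0.5243 -0.2269] res mm [[-0.7, 0.4], [1.1, 0.5], [0.5, -0.3], [-0.9, -0.6]]
seat [ 0.5599 -0.2035]
fence in plate frame [[44.0, -86.0], [43.8, 5.0], [55.8, -84.9], [56.1, 5.7]]
[[0.6249 0.2443]
 [0.4903 0.2601]
 [0.5976 0.0113]
 [0.4596 0.0117]] len x 0.135488729995561 angs -6.697855641799041 -6.687847956413179 -7.041848317583643
ang -6.7 t [0.543  0.1281] res mm [[-0.3, 0.0], [0.3, -0.0]]
viewer -6.864848136998411 [0.5426756  0.12810651]
tab far? edge local [[ 20.9 102.7]
 [-20.4 103.1]]
[196.7 191.7]
[192.4 227.5]
[259.1 233.6]
[262.7 197.6]
tab [0.55654082 0.24327489] win [0.55104254 0.19760467]
```

```bash
cat >> h.py <<'E'
def frame(n):
    z=np.load(n+'.npz'); return float(z['a']),z['r'],z['t']
def loc(fr,x,y,z): return [*(fr[2]+fr[1]@[x,y]),z]
E
python3 - <<'E'
from h import *
v=frame('viewer'); R=Rd(-90+np.degrees(v[0]))
robot.goto(loc(v,0,.146,.12),R); robot.servo_line(loc(v,0,.146,.042),speed=.15)
f0=robot.read_force()
robot.servo_line(loc(v,0,.10,.042),speed=.07); print(robot.read_force()-f0)
robot.servo_line(loc(v,0,.031,.042),speed=.09); print(robot.read_force()-f0,robot.read_position(),robot.read_t())
robot.servo_line(loc(v,0,.0295,.042),speed=.03); print(robot.read_force()-f0)
robot.servo_line(loc(v,0,.06,.09),speed=.3)
robot.goto(loc(v,0,.15,.25),Rd(-90+np.degrees(v[0]))); robot.dwell(.15); snap('view2'); print(robot.read_t())
E
```

```text
[0.37812076 1.15825274 0.0160733 ]
[-0.12016184  1.6008041  -0.19979793] [0.54667146 0.1590912  0.04213388] 8.3083
[ 0.26442596 -0.10314914 -0.31861764]
9.8583
```

View pics/view2.png

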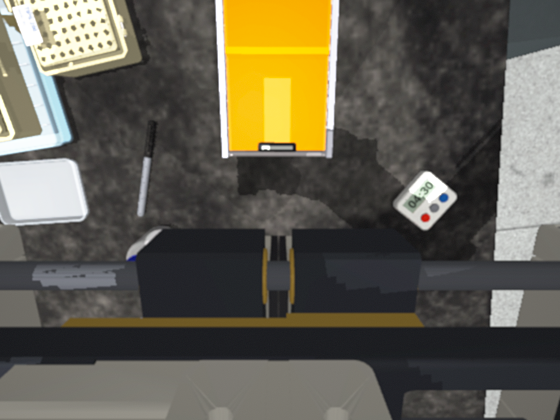

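Run:
```python
from h import *
v=frame('viewer'); im,d,R,p=load('view2'); print(p)
for x,y,z in [(.068,.125,.045),(-.068,.125,.045),(0,.116,.058),(.023,.111,.035),(-.023,.121,.058),(0,.014,.058),(.061,.006,.041)]: print((x,y,z),proj('wrist',loc(v,x,y,z),R,p).round(1))
print(d[147,277],d[100,277])
for uv in [(277,147),(277,100),(277,60),(277,40)]:
    o,dr=ray('wrist',uv,R,p); X=o+dr*d[uv[1],uv[0]]; print(uv,((X[:2]-v[2])@v[1]).round(4),X[2])
pic,dd=robot.grab_frame('top'); cv2.imwrite('pics/c4.png',cv2.resize(pic[180:280,185:355][...,::-1],None,fx=4.6,fy=4.6))
```

```text
[0.55998765 0.27605759 0.24820452]
(0.068, 0.125, 0.045) [222.6 158.2]
(-0.068, 0.125, 0.045) [332.  158.1]
(0, 0.116, 0.058) [277.3 151.8]
(0.023, 0.111, 0.035) [259.1 146.1]
(-0.023, 0.121, 0.058) [296.5 156. ]
(0, 0.014, 0.058) [277.1  59.3]
(0.061, 0.006, 0.041) [224.5  54.6]
0.37177974 0.3805238
(277, 147) [0.0003 0.1103] 0.05839307243788039
(277, 100) [0.0003 0.0556] 0.034869558632047826
(277, 60) [0.0002 0.0108] 0.03530289976527495
(277, 40) [ 0.0001 -0.0093] 0.04109024114933635
```

View pics/c4.png

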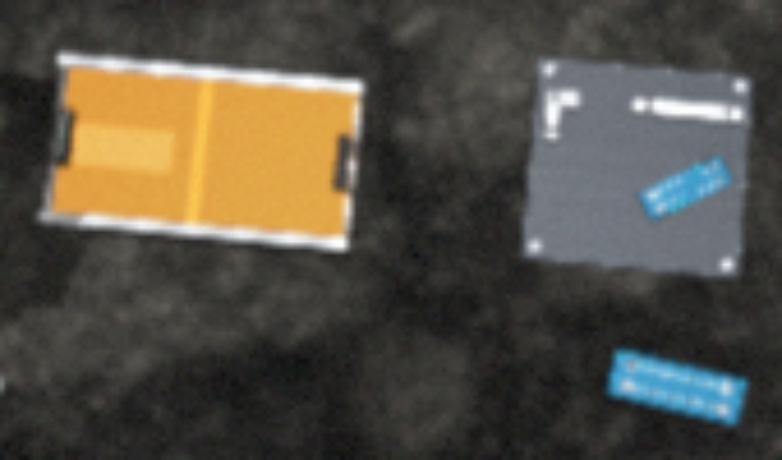

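Run:
```python
from h import *
v=frame('viewer'); R=Rd(-90+np.degrees(v[0]))
robot.goto(loc(v,0,.146,.10),R); robot.servo_line(loc(v,0,.146,.042),speed=.15)
snap('push0'); print(robot.read_force())
robot.servo_line(loc(v,0,.10,.042),speed=.07); snap('push1'); print(robot.read_force(),robot.read_t(),robot.read_position())
im=np.hstack([cv2.imread('pics/push%d.png'%i)[60:360,130:430] for i in (0,1)]); cv2.imwrite('pics/c5.png',im)
```

```text
[-0.20893077 -0.34171244  0.91362637]
[-0.02249255  0.17067697 -0.28713378] 12.0 [0.55483632 0.22765548 0.0420554 ]
```

View pics/c5.png

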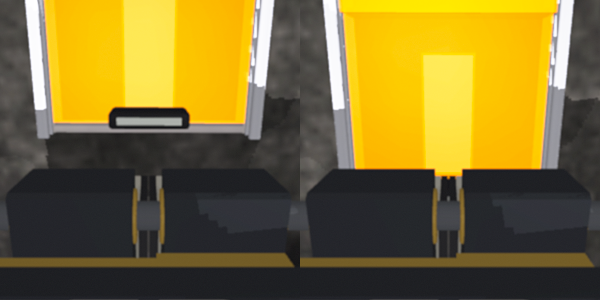

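Run:
```python
from h import *
v=frame('viewer'); im,d,R,p=load('push1')
for y in (.0855,.0805,.116,.111): print(y,proj('wrist',loc(v,0,y,.058),R,p).round(1),proj('wrist',loc(v,.023,y,.058),R,p).round(1))
print('tcp',proj('wrist',p,R,p), proj('wrist',p+R@[.01,0,0],R,p), proj('wrist',p+R@[.01,0,-.05],R,p))
for n in('side','top'):
    pic,dd=robot.grab_frame(n); np.savez(f'pics/{n}p.npz',p=pic,d=dd)
    c=proj(n,loc(v,0,.09,.05)).astype(int); print(n,c)
    cv2.imwrite(f'pics/c6{n}.png',cv2.resize(pic[c[1]-50:c[1]+50,c[0]-60:c[0]+60][...,::-1],None,fx=5,fy=5,interpolation=cv2.INTER_CUBIC))
for uv in [(277,180),(277,200),(277,215),(277,220),(277,225),(277,232),(277,240)]:
    o,dr=ray('wrist',uv,R,p); X=o+dr*d[uv[1],uv[0]]; print(uv,((X[:2]-v[2])@v[1]).round(4),X[2])
```

```text
0.0855 [278.2 218.4] [238.1 218.4]
0.0805 [278.2 210. ] [237.8 210. ]
0.116 [278.2 267. ] [239.8 267. ]
0.111 [278.2 259.3] [239.5 259.3]
tcp [277.86633598 232.79122248] [277.8573739  217.74348323] [277.70012693 249.66789331]
side [274 165]
top [203 210]
(277, 180) [0.0008 0.0671] 0.03683227623326921
(277, 200) [0.0008 0.0803] 0.035754551586043626
(277, 215) [0.0008 0.0902] 0.036033373861629026
(277, 220) [0.0008 0.0938] 0.0353537591561735
(277, 225) [0.0008 0.0966] 0.037149912839606725
(277, 232) [0.0008 0.1019] 0.03583942869011622
(277, 240) [0.0008 0.1057] 0.0404726166914923
```

View pics/c6side.png

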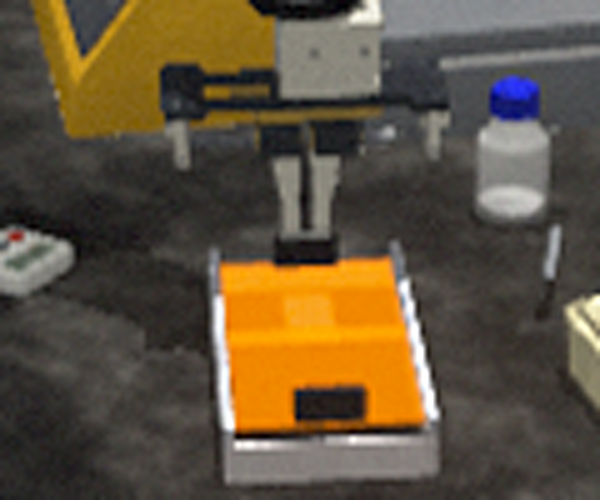

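View pics/push1.png

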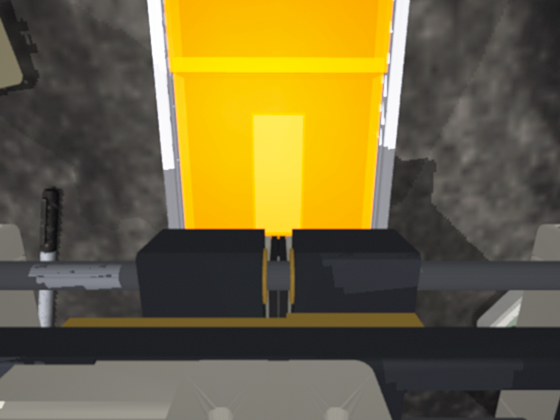

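Run:
```python
from h import *
v=frame('viewer'); p=np.array(robot.read_position())
c=proj('side',loc(v,0,.09,.05)).astype(int)
f=lambda X:((proj('side',X)-c+[60,50])*5).round(0)
print('tcp',f(p),'tcp+5cm',f(p+[0,0,.05]))
for y in (.116,.0855): print(y,[f(loc(v,x,y,z)) for x in(.023,-.023) for z in (.035,.058)])
z=np.load('pics/sidep.npz');d=z['d']
ci=robot.camera_info('side');
for px in [(305,250),(305,215),(290,215),(320,215),(305,180),(290,235),(320,235)]:
    uv=np.array(px)/5+c-[60,50]; o,dr=ray('side',uv); X=o+dr*d[int(uv[1]),int(uv[0])]; print(px,((X[:2]-v[2])@v[1]).round(4),X[2].round(4))
```

```text
tcp [300. 258.] tcp+5cm [300. 193.]
0.116 [array([331., 255.]), array([331., 226.]), array([267., 258.]), array([266., 228.])]
0.0855 [array([335., 275.]), array([335., 245.]), array([269., 277.]), array([269., 248.])]
(305, 250) [0.0034 0.1023] 0.0467
(305, 215) [0.0028 0.0892] 0.0802
(290, 215) [-0.0072  0.0944] 0.0782
(320, 215) [0.0131 0.0873] 0.0807
(305, 180) [0.0035 0.0948] 0.1041
(290, 235) [-0.0066  0.1077] 0.0562
(320, 235) [0.0147 0.1105] 0.0539
```

View pics/c6top.png

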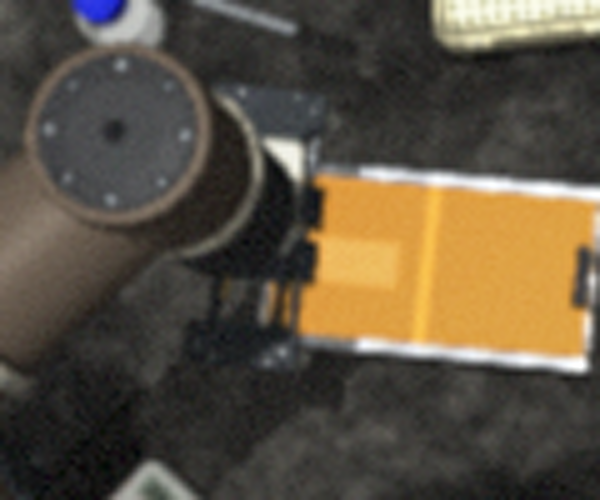

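Run:
```python
from h import *
a=np.load('pics/side0.npz')['p'];b=np.load('pics/sidep.npz')['p']
A=[cv2.resize(x[130:210,240:320][...,::-1],None,fx=5,fy=5,interpolation=cv2.INTER_NEAREST) for x in (a,b)]
cv2.imwrite('pics/c7.png',np.hstack(A))
```

```text
(no output)
```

View pics/c7.png

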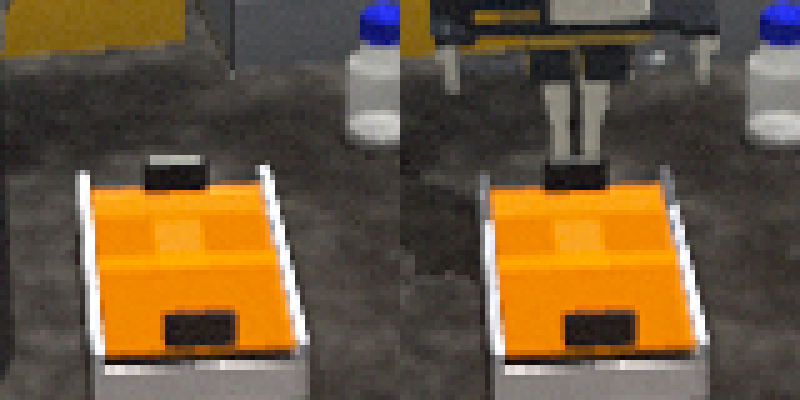

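Run:
```python
from h import *
im,d,R,p=load('push1'); print(robot.read_grip_width())
cv2.imwrite('pics/c8.png',cv2.resize(im[215:330,225:335][...,::-1],None,fx=5,fy=5,interpolation=cv2.INTER_NEAREST))
ci=robot.camera_info('wrist');M=ci['T_tool_cam'];f=210/np.tan(np.radians(ci['vfov']/2))
for v in (232,236,240,246,252,258,264,290,310):
    print(v,[ (M[:3,:3]@(np.array([(u-ci['cx'])/f,(v-ci['cy'])/f,1])*d[v,u])+M[:3,3]).round(3).tolist() for u in (267,271,278,286)])
```

```text
0.004753603687437062
232 [[-0.002, -0.007, 0.007], [-0.002, -0.005, 0.007], [-0.002, 0.0, 0.006], [-0.002, 0.005, 0.007]]
236 [[0.011, -0.006, -0.036], [0.009, -0.004, -0.03], [-0.005, 0.0, 0.007], [0.011, 0.004, -0.035]]
240 [[0.011, -0.005, -0.04], [0.009, -0.003, -0.036], [-0.005, 0.0, 0.0], [0.011, 0.004, -0.04]]
246 [[0.011, -0.005, -0.047], [0.009, -0.003, -0.044], [-0.005, 0.0, -0.009], [0.01, 0.004, -0.047]]
252 [[0.008, -0.005, -0.048], [0.01, -0.003, -0.052], [-0.006, 0.0, -0.016], [0.007, 0.004, -0.045]]
258 [[0.03, -0.003, -0.103], [0.01, -0.003, -0.058], [-0.009, 0.0, -0.018], [0.009, 0.004, -0.057]]
264 [[0.031, -0.003, -0.109], [0.031, -0.002, -0.108], [0.031, 0.0, -0.109], [0.031, 0.002, -0.109]]
290 [[0.007, -0.004, -0.081], [0.003, -0.003, -0.074], [-0.065, 0.0, 0.042], [0.003, 0.003, -0.075]]
310 [[-0.001, -0.004, -0.082], [-0.006, -0.003, -0.075], [-0.084, 0.0, 0.042], [-0.005, 0.003, -0.075]]
```

View pics/c8.png

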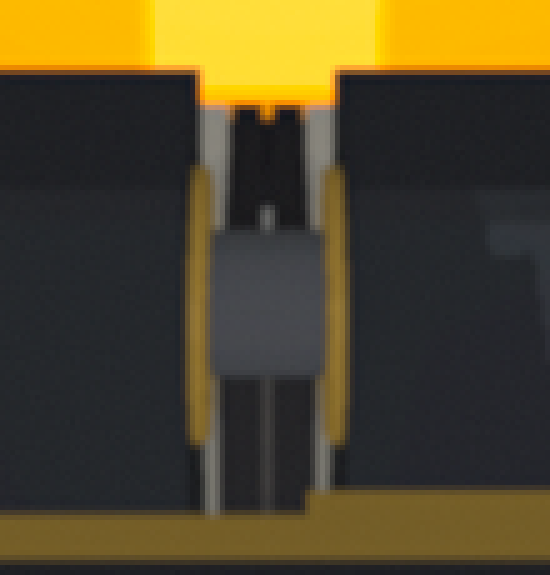

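Run:
```python
from h import *
z=np.load('pics/wrist0.npz');im,d=z['p'],z['d']
cv2.imwrite('pics/c9.png',cv2.resize(im[215:340,100:215][...,::-1],None,fx=5,fy=5,interpolation=cv2.INTER_NEAREST))
ci=robot.camera_info('wrist');M=ci['T_tool_cam'];f=210/np.tan(np.radians(ci['vfov']/2))
for v in range(234,330,8):
    print(v,[ (1e3*(M[:3,:3]@(np.array([(u-ci['cx'])/f,(v-ci['cy'])/f,1])*d[v,u])+M[:3,3])).round(0).astype(int).tolist() for u in (145,160,175,182,190)])
z=np.load('pics/sidep.npz');d=z['d'];v_=frame('viewer');p=np.array(robot.read_position());R=np.array(robot.read_tcp_rot())
c=np.array([274,165])
for row in range(150,265,5):
    out=[]
    for col in (285,290,320):
        uv=np.array([col,row])/5+c-[60,50]; o,dr=ray('side',uv); X=o+dr*d[int(uv[1]),int(uv[0])]; out.append((1e3*R.T@(X-p)).round(0).astype(int).tolist())
    print(row,out)
```

```text
234 [[-74, -174, 196], [-74, -154, 196], [-74, -134, 197], [-74, -125, 197], [-74, -115, 196]]
242 [[-86, -175, 198], [11, -58, -42], [11, -51, -43], [10, -48, -41], [10, -44, -40]]
250 [[-97, -176, 197], [11, -54, -53], [9, -49, -49], [9, -46, -48], [6, -44, -41]]
258 [[11, -58, -61], [11, -51, -61], [9, -46, -58], [8, -44, -54], [2, -44, -42]]
266 [[31, -35, -110], [31, -31, -111], [31, -28, -110], [31, -26, -110], [31, -23, -110]]
274 [[29, -35, -111], [30, -31, -112], [30, -27, -112], [30, -25, -112], [30, -23, -112]]
282 [[28, -35, -112], [28, -31, -113], [27, -27, -112], [27, -25, -112], [28, -23, -112]]
290 [[10, -47, -87], [3, -47, -74], [-1, -44, -68], [-6, -44, -58], [-156, -121, 197]]
298 [[7, -47, -87], [0, -47, -76], [-4, -44, -69], [-10, -44, -60], [-167, -121, 195]]
306 [[5, -47, -89], [-4, -48, -75], [-8, -44, -69], [-182, -134, 198], [-181, -123, 197]]
314 [[1, -48, -88], [-7, -48, -76], [-193, -145, 197], [-194, -135, 198], [-193, -123, 195]]
322 [[-1, -47, -90], [-11, -48, -76], [-206, -146, 197], [-206, -136, 196], [-206, -125, 196]]
150 [[38, 12, -100], [40, 9, -
[... 387 characters left out ...]
7, -56], [13, -13, -58]]
195 [[11, 11, -54], [15, 8, -56], [6, -14, -50]]
200 [[3, 10, -47], [5, 7, -47], [10, -13, -49]]
205 [[8, 11, -45], [7, 7, -44], [17, -13, -48]]
210 [[14, 11, -44], [4, 7, -39], [11, -13, -42]]
215 [[15, 11, -41], [6, 7, -36], [13, -13, -39]]
220 [[21, 12, -40], [6, 7, -32], [12, -13, -34]]
225 [[10, 11, -30], [10, 8, -30], [8, -13, -29]]
230 [[-10, 10, -17], [-9, 6, -17], [-6, -14, -18]]
235 [[-7, 10, -14], [-7, 7, -14], [-10, -15, -12]]
240 [[-7, 10, -11], [-9, 7, -10], [-7, -14, -10]]
245 [[-4, 11, -8], [-4, 7, -8], [-4, -14, -7]]
250 [[-5, 11, -4], [-14, 6, 1], [-10, -15, 0]]
255 [[-7, 10, 1], [-10, 7, 3], [-6, -14, 2]]
260 [[-3, 11, 3], [-1, 7, 2], [-3, -14, 4]]
```

View pics/c9.png

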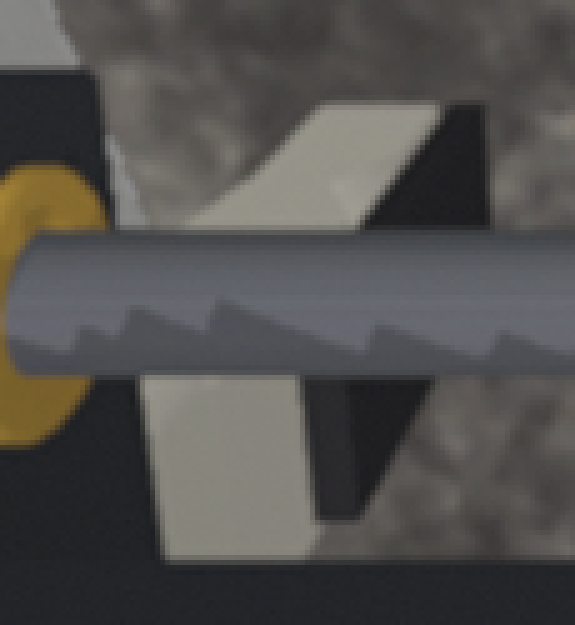

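Run:
```python
from h import *
v=frame('viewer'); R=Rd(-90+np.degrees(v[0]))
pl=frame('plate')
print(robot.ik(loc(pl,.0325,.0275,-.028),R),robot.ik(loc(v,0,.07,-.02),R))
robot.servo_line(loc(v,0,.148,.05),speed=.2)
robot.servo_line(loc(v,0,.148,.010),speed=.15)
f0=robot.read_force()
robot.servo_line(loc(v,0,.11,.010),speed=.06); f=robot.read_force()-f0; print(f)
if np.linalg.norm(f)<15:
    robot.servo_line(loc(v,0,.033,.010),speed=.08); print(robot.read_force()-f0,robot.read_position(),robot.read_t())
    robot.servo_line(loc(v,0,.0305,.010),speed=.03); print(robot.read_force()-f0)
    snap('push2')
```

```text
[ -1.19513062  26.66747284 -23.97641844   0.         -39.35610873
  -5.66971752] [ 38.85338918  25.2954688  -25.02035255   0.         -39.68417865
 -45.71823732]
[-0.19398354 -0.47751642 -1.25413866]
[-0.14196069 -0.36582528 -0.32567404] [0.54682777 0.16094384 0.01010583] 14.8
[ 0.15502494  0.29556276 -0.17871473]
```

View pics/push2.png

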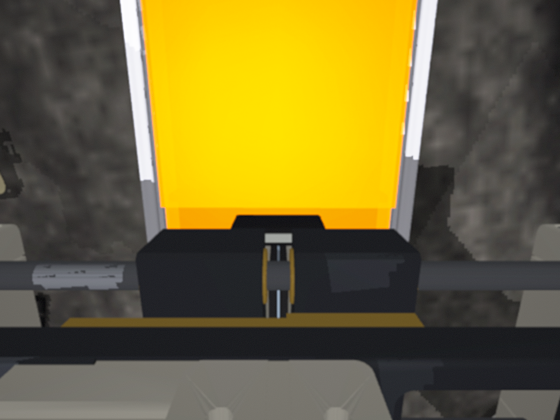

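Run:
```python
from h import *
v=frame('viewer'); im,d,R,p=load('push2')
for y in (.009,.011,.013,.019): print(y,proj('wrist',loc(v,0,y,.058),R,p).round(1), proj('wrist',loc(v,.023,y,.058),R,p).round(1))
robot.servo_line(loc(v,0,.05,.06),speed=.3)
# toward view pose over plate, closed
robot.goto(loc(v,0,.15,.25),R); robot.dwell(.1); snap('view3'); print(robot.read_t())
```

```text
0.009 [278.  224.7] [228.9 224.7]
0.011 [278.  228.7] [229.  228.7]
0.013 [278.  232.7] [229.2 232.7]
0.019 [278.  244.6] [229.7 244.6]
16.4417
```

View pics/view3.png

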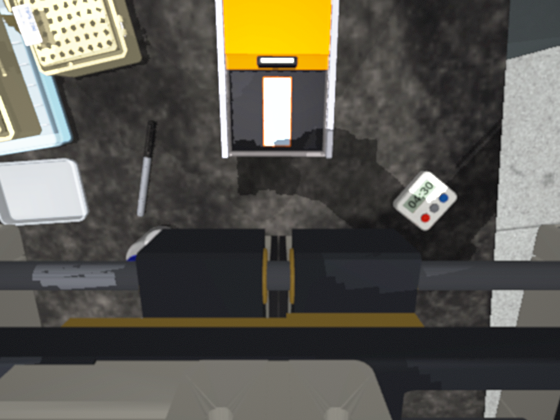

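Run:
```python
from h import *
v=frame('viewer'); im,d,R,p=load('view3')
hsv=cv2.cvtColor(im,cv2.COLOR_RGB2HSV)
m=cv2.inRange(im,(225,225,225),(255,255,255)); m[:72]=0;m[152:]=0;m[:,:240]=0;m[:,315:]=0
c=max(cv2.findContours(m,0,cv2.CHAIN_APPROX_NONE)[0],key=cv2.contourArea)
b=cv2.boxPoints(cv2.minAreaRect(c)); W=np.array([onplane('wrist',q,.012,R,p)[:2] for q in b])
print(b.round(1).tolist(),((W-v[2])@v[1]*1e3).round(1).tolist(),'centre local',((W.mean(0)-v[2])@v[1]*1e3).round(1))
# chip
pl=frame('plate'); ch=np.array([.5045,-.270]); print('chip local',((ch-pl[2])@pl[1]*1e3).round(1))
Rc=Rd(-66.4)
robot.move_gripper(.60)
robot.goto([*ch,.06],Rc); robot.servo_line([*ch,-.018],speed=.15)
f0=robot.read_force(); z=-.018; t=robot.read_t()
while z>-.036:
    z-=.0006; robot.servo_line([*ch,z],speed=.02); f=robot.read_force()-f0
    if f[2]>3: break
print(z,f,robot.read_position(),robot.read_t()-t,robot.read_t(),robot.read_grip_width())
snap('touch')
```

```text
[[264.0, 78.0], [290.0, 78.0], [290.0, 145.0], [264.0, 145.0]] [[16.6, 27.7], [-16.3, 27.7], [-17.1, 111.2], [17.6, 111.2]] centre local [ 0.2 69.5]
chip local [-14.5 -45.2]
-0.022199999999999998 [-1.27705926  1.7154258   6.23030728] [ 0.50463378 -0.27005611 -0.02157978] 1.75 21.9583 0.5995753954812639
```

View pics/touch.png

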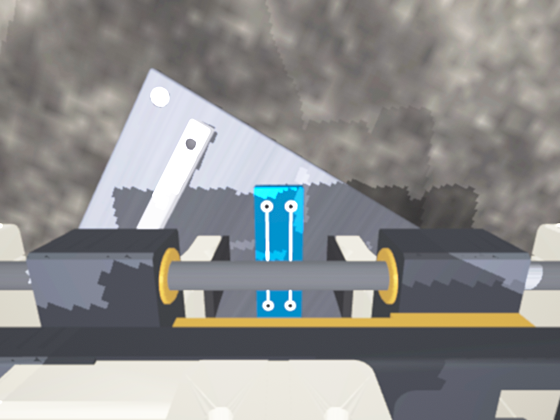

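```bash
cat >> h.py <<'E'
def push(fr,x,y,z,dx,dy,nmax,lim,step=.0006,speed=.03):
    """step TCP in fr until force against the motion exceeds lim; returns local xy"""
    f0=np.array(robot.read_force()); n=fr[1]@np.array([dx,dy])
    for i in range(nmax):
        x+=dx*step;y+=dy*step; robot.servo_line(loc(fr,x,y,z),speed=speed)
        f=np.array(robot.read_force())-f0
        if -f[:2]@n>lim: print('contact',i,f.round(1)); break
    else: print('no contact',f.round(1))
    return x,y
E
python3 - <<'E'
from h import *
pl=frame('plate'); ch=[.5045,-.270]; R=Rd(-90+np.degrees(pl[0]))
zg=-.0207
robot.servo_line([*ch,zg],speed=.05)
robot.move_gripper(.0); print('grip',robot.read_grip_width(),robot.read_grip_width()*88)
robot.servo_line([*ch,.003],speed=.1)
robot.servo_line(loc(pl,.028,.0225,.003),ori=R,speed=.06)
print(robot.read_grip_width(),robot.read_t())
robot.dwell(.1); snap('carry')
E
```

```text
grip 0.2812274433514031 24.74801501492347
0.28027780927926615 24.7
```

View pics/carry.png

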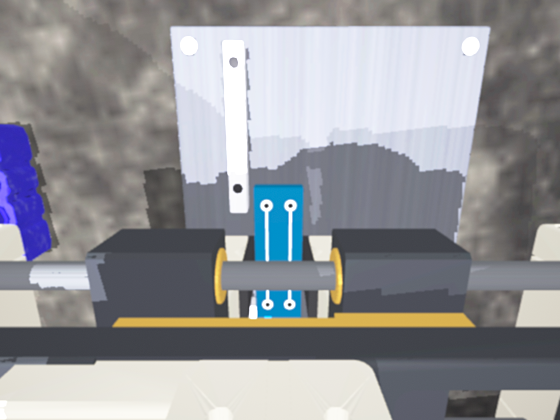

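Run:
```python
from h import *
pl=frame('plate'); im,d,R_,p=load('carry')
for r in (184.5,318): 
    X=onplane('wrist',(278,r),p[2]+.0346,R_,p); print('tool x of chip end',(R_.T@(X-p))[0].round(4))
zg=-.0207
robot.servo_line(loc(pl,.028,.0225,zg+.0005),speed=.08)
x,y=push(pl,.028,.0225,zg+.0005,0,1,16,4); print(x,y)
robot.move_gripper(.50)
x,y=push(pl,x,y,zg+.0005,1,0,36,4); print(x,y,robot.read_t())
robot.dwell(.1); snap('seat1')
```

```text
tool x of chip end 0.0382
tool x of chip end -0.0378
contact 8 [ 0.  -4.6 -0.2]
0.028 0.027899999999999998
contact 25 [-5.1  2.1  4.4]
0.04360000000000007 0.027899999999999998 34.6333
```

View pics/seat1.png

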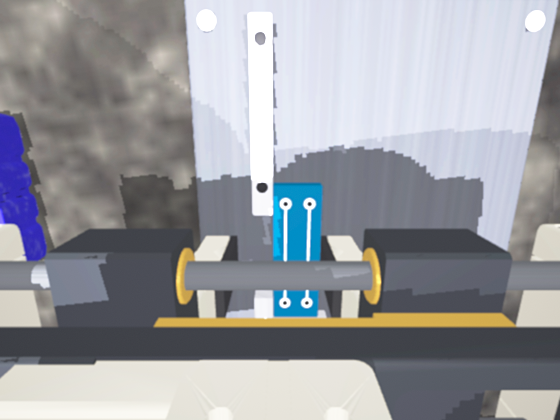

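Run:
```python
from h import *
pl=frame('plate')
robot.servo_line(loc(pl,.0385,.0279,-.0202),speed=.05)
robot.dwell(.3)
robot.servo_line(loc(pl,.0385,.0279,.02),speed=.15)
robot.servo_line(loc(pl,.0385,.12,.08),speed=.25); robot.dwell(.15); snap('seat2'); print(robot.read_t())
im,d,R,p=load('seat2'); cv2.imwrite('pics/c10.png',cv2.resize(im[20:230,170:370][...,::-1],None,fx=2.8,fy=2.8,interpolation=cv2.INTER_CUBIC))
```

```text
36.5417
```

View pics/c10.png

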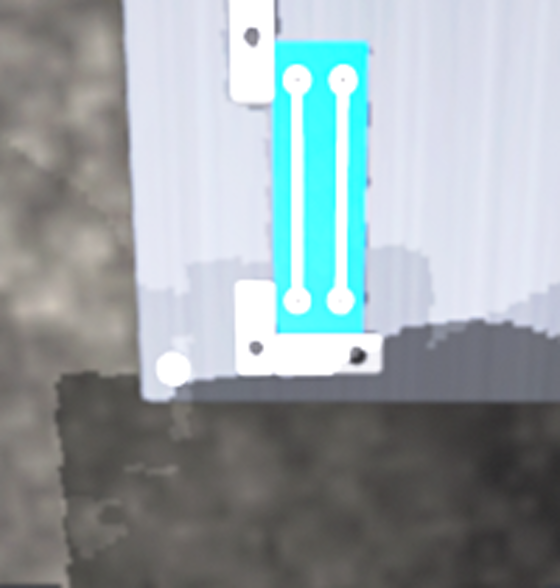

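Run:
```python
from h import *
pl=frame('plate'); im,d,R,p=load('seat2')
hsv=cv2.cvtColor(im,cv2.COLOR_RGB2HSV); m=cv2.inRange(hsv,(85,120,100),(110,255,255)); m=cv2.morphologyEx(m,cv2.MORPH_CLOSE,np.ones((5,5)))
c=max(cv2.findContours(m,0,cv2.CHAIN_APPROX_NONE)[0],key=cv2.contourArea)
W=np.array([onplane('wrist',q[0],.014,R,p)[:2] for q in c]); L=((W-pl[2])@pl[1]*1e3).astype(np.float32)
(r)=cv2.minAreaRect(L); print(r, cv2.boxPoints(r).round(1).tolist())
g=lambda q,z: ((onplane('wrist',np.array(q)/2.8+[170,20],z,R,p)[:2]-pl[2])@pl[1]*1e3).round(1)
print('stop edge',g((282,333),.018),g((380,333),.018),'fence edge',g((276,5),.018),g((274,98),.018),g((275,285),.018))
```

```text
((32.86264419555664, 27.022327423095703), (73.52499389648438, 25.22721290588379), 89.93375396728516) [[20.200000762939453, -9.699999809265137], [45.400001525878906, -9.800000190734863], [45.5, 63.79999923706055], [20.299999237060547, 63.79999923706055]]
stop edge [43.  64.3] [15.8 64.3] fence edge [ 44.  -17.3] [44.7  4.4] [44.9 51.4]
```

Run:
```python
from h import *
pl=frame('plate'); v=frame('viewer'); R=Rd(-90+np.degrees(v[0]))
robot.goto(loc(pl,.0328,.0275,.02),Rd(-90+np.degrees(pl[0])))
robot.servo_line(loc(pl,.0328,.0275,-.0204),speed=.12)
robot.move_gripper(0.); print('grip mm',robot.read_grip_width()*88)
robot.servo_line(loc(pl,.0328,.0275,.09),speed=.15); print(robot.read_grip_width()*88)
robot.servo_line(loc(v,0,.0697,.09),ori=R,speed=.22)
robot.servo_line(loc(v,0,.0697,.04),speed=.15); robot.dwell(.15); snap('place1'); print(robot.read_grip_width()*88,robot.read_t(),robot.read_position(),loc(v,0,.0697,.04))
```

```text
grip mm 24.34327552498195
24.371017832054143
24.665714304212397 41.55 [0.55174714 0.19770681 0.04118567] [np.float64(0.5510066848295058), np.float64(0.1973068181493503), 0.04]
```

View pics/place1.png

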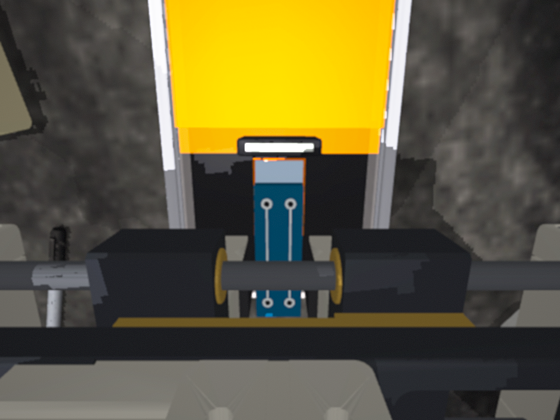

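Run:
```python
from h import *
v=frame('viewer')
robot.servo_line(loc(v,0,.0697,-.0105),speed=.12); robot.dwell(.1)
f0=np.array(robot.read_force()); z=-.0105
while z>-.0165:
    z-=.0006; robot.servo_line(loc(v,0,.0697,z),speed=.02); f=np.array(robot.read_force())-f0
    if f[2]>2: break
print(z,f.round(1),robot.read_position(),robot.read_t())
snap('place2')
robot.move_gripper(.48); print(robot.read_t())
robot.servo_line(loc(v,0,.0697,.06),speed=.12)
robot.servo_line(loc(v,0,.16,.22),speed=.3); robot.dwell(.15); snap('final')
p,_=robot.grab_frame('top'); cv2.imwrite('pics/topf.png',p[...,::-1]); print(robot.read_t())
```

```text
-0.0147 [-3.3 -0.7  5.2] [ 0.55105955  0.19733475 -0.01414849] 43.9667
44.5833
46.3667
```

View pics/final.png

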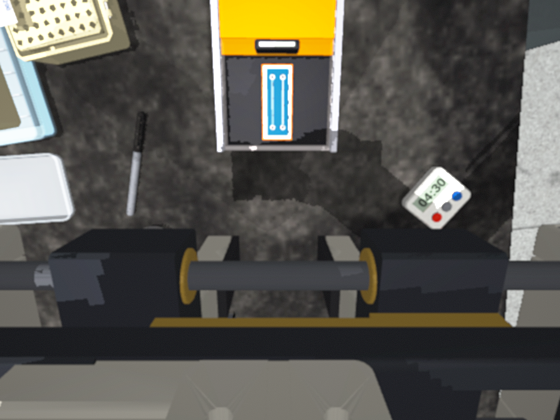

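Run:
```python
from h import *
v=frame('viewer'); im,d,R,p=load('final')
hsv=cv2.cvtColor(im,cv2.COLOR_RGB2HSV); m=cv2.inRange(hsv,(85,120,60),(112,255,255)); m=cv2.morphologyEx(m,cv2.MORPH_CLOSE,np.ones((5,5))); m[230:]=0
c=max(cv2.findContours(m,0,cv2.CHAIN_APPROX_NONE)[0],key=cv2.contourArea)
W=np.array([onplane('wrist',q[0],.020,R,p)[:2] for q in c]); L=((W-v[2])@v[1]*1e3).astype(np.float32); print(cv2.minAreaRect(L))
x,y,w,h=cv2.boundingRect(c); print(x,y,w,h)
print('depth z',[float((lambda o:o[0]+o[1]*d[r,cc])(ray('wrist',(cc,r),R,p))[2].round(4)) for r,cc in [(y+6,x+w//2),(y+h//2,x+w//2),(y+h-6,x+w//2)]])
cv2.imwrite('pics/c11.png',cv2.resize(im[30:200,190:370][...,::-1],None,fx=3,fy=3,interpolation=cv2.INTER_CUBIC))
```

```text
((-0.04255199432373047, 69.14964294433594), (23.04239273071289, 72.79035949707031), 0.3678498864173889)
267 69 21 66
depth z [0.0195, 0.0215, 0.0194]
```

View pics/c11.png

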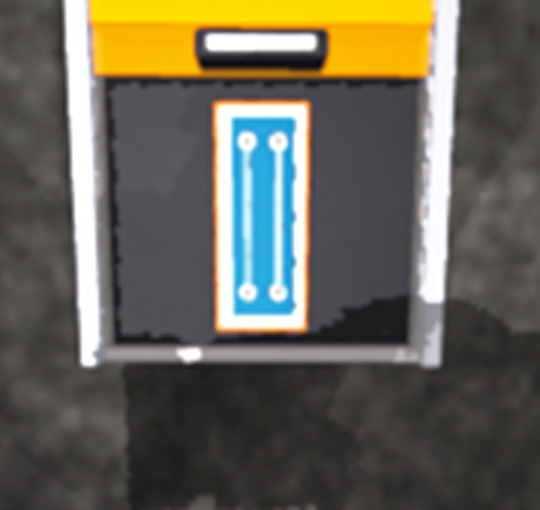

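View pics/topf.png

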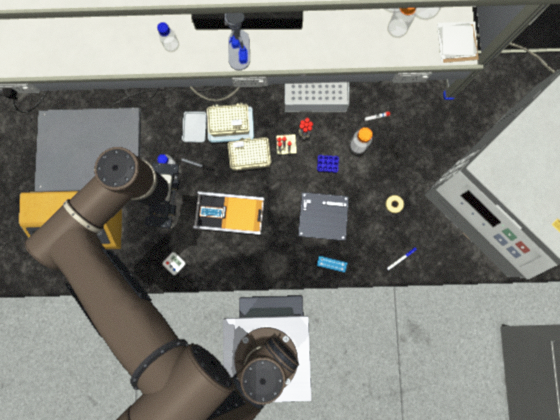

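```bash
python3 -c "
from rig import robot
robot.job_done(); print(robot.read_t())"
```

```text
the job is handed in; nothing more can be done
the job is handed in; nothing more can be done
```

The job is done and handed in, at about 46 s of the 67 s allowed. The hand-in gave no verdict, so everything below rests on my own checks.

- **Look-alikes:** there were two blue chips. One lay on the plate at top-camera pixel (334, 221) and measured 25 x 75 mm. The other lay on the bench at (332, 264) and measured about 40 x 109 mm. I took the one on the plate.
- **Cover:** I pushed the left cover open by its tab. My first two passes missed because the real fingertips sit about 27 mm behind the stated TCP, so they went over the tab without moving it. I then corrected the height, using the finger edges in the images and later a touch on the plate. The cover is now about 100–101 mm open by the finger position and the picture, and the right cover still looks shut.
- **Squaring:** I gripped the chip, turned it straight, slid it against the end stop and let go, then pushed it against the fence with one finger. The picture afterwards showed it flush on both faces and within 0.1° of the plate. Its centre was about 0.5 mm from the seat.
- **Placing:** I picked it up through the notch and lowered it until it touched the window before opening the fingers. The last picture puts its centre about 0 mm (x) and −0.9 mm (y) from the window's centre and 0.4° off the viewer's length. It lies flat, wholly inside the orange outline, with the arm clear.
- **Other things on the bench:** the timer looked unmoved from start to end in the top pictures. The arm hid the marker at the start, and I did not measure the shift of any loose thing.

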